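# Refill the display rack in reverse order

## Robot

A 6-joint arm with a two-finger parallel gripper is mounted at the origin on a cart in front of the work surface, level with it; the furniture and walls round the work are solid. World frame = base frame: x ahead of the robot, y to its left, z up, the work surface at z = 0. Lengths are in mm, angles in rad, forces in N, time in s.
With the tool pointing down it reaches from about 350 to 1000 mm from the base axis. Payload 7.1 kg.
Tool frame: the origin (TCP) lies on the centre line of the jaws, within the pads' length; the fingertips stand robot.nose_length ahead of it and the grasp point (between the pads) lies 3 mm ahead of it (robot.nose_length is the distance from the TCP to the fingertips, in mm); z points along the fingers, y is the line along which they close (so a half turn about z gives the same grasp; the last joint's range is limited). The gripper opens to 85 mm and grips with 20 to 120 N. Pads are 22 mm wide; open, the fingers measure 114 mm over their backs; the gripper's body (76 mm by 85 mm) begins 54 mm behind the grasp point. The pads swing forward as they close: fully open they stand 13 mm farther back than shut.
Start: joints at [-1.348, 0.423, 1.63, -0, 1.089, -0.019], TCP at [149.676, -606.796, 214.919] pointing down, gripper open.
Joint ranges: [-3, 3], [-0.9, 2.11], [0.09, 2.58], [-1.31, 4.45], [0.11, 2.69], [-2.54, 2.54]. Speed limits (rad/s): [2.39, 2.39, 3.01, 3.14, 3.14, 3.14].

## Interface

Orientations are given as [roll, pitch, yaw] about the fixed x, y, z axes, in that order (R = Rz(yaw) Ry(pitch) Rx(roll)).
In Python, from rig import sense, snapshot, camera_params, close_job, robot gives the robot as it stands. The module is installed in compiled form; this text tells all that it offers.
- The arm moves only by the tool move_arm, never from a script. Its argument "series" is a list that holds one entry, the list of rows, each a list of 7 numbers: the shift along the tool's x, y, z in mm, then the turn, a rotation vector about the tool's x, y, z in degrees, then the opening, from 0 (shut) to 1 (fully open). A call has 1 to 5 rows; each row shifts and turns the commanded pose from where the row before left it, along the tool's axes as they then stand; what a row does not reach is not made up. A row lasts 1/10 s, in which the tool goes at most 50 mm and 8.59 degrees, less where a joint would pass 70% of its speed; a pose out of reach is approached as far as the arm can. A call is refused whole if a number of a shift passes 50 or a number of a turn 8.59, either way. A call with a gripper value outside its range is refused whole. The fingers move at their own pace and stop on an object; the grip force is fixed at half the most. Time passes only in rows, so rows that do not move let the fingers close. It gives the time, the measured TCP pose, the force, the opening and the grip force at its end, in the units of the state.
- sense(): the state, without advancing time (a new reading comes with each control period).
- snapshot(name): name is "scene" or "top" or "wrist"; returns the picture (480x640x3 uint8, red, green, blue); there is no depth.
- camera_params(name): a dict with "vertical_fov" (degrees; the focal length in pixels is half the picture's height over the tangent of half this angle, whatever the lens; pixels are square), "cx", "cy" (the principal point, pixels), "R" (3x3) and "t" (3): a world point X has camera coordinates R X + t; the wrist camera has in their place "hand_eye" (4x4, takes a point from camera to tool coordinates, whose origin is the TCP and whose axes are the flange's). Camera axes: x right, y down, z forward; pixel columns grow to the right and rows downward; lengths in mm; the calibration is good to about 2 mm. A picture is of the moment at which its call begins: read the wrist's pose just before it. camera_params takes no time and is no camera call.
- close_job(): hands the job in; it is judged then, once.
The state is a dict: "time": time; "q": joint angles; "qvel": joint speeds; "joint_torque": joint torques, N m; "eef_pos": TCP position; "ee_rot": TCP orientation; "wrist_force": force on the tool from outside, world axes, zero at the start; "moment": the same for the moment, N m; "width": finger opening in mm; "grasp_force": force on a finger pad.
Only numpy, scipy, OpenCV 4.12 (cv2) and the standard library are available. Lean on these libraries where they do the work, as an engineer would, in place of code of your own. Each camera call takes 0.05 s, during which the arm holds its last target. There are 200 camera calls.

## Task

Move the four chocolate bars from the brown wooden stock rack to the empty black and brass display rack, in reverse order: as you look along the racks from the robot, the bar that stood leftmost in the stock rack goes into the rightmost slot of the display rack, and so on. Each bar stands upright on its long edge, fully down in its own slot and centred front to back to within about a finger's width.

Things in the scene. Friction and masses are not known exactly. Their poses are not given: they have to be found in the camera images.
- bar_blue_centre (a point): Centre of the dark blue chocolate bar, a rigid flat packet 150 x 69 x 12 mm, 80 to 150 g, loose. It stands upright on a 150 mm long edge, so that its centre is 34.5 mm above its lower edge. Own axes: x along the 150 mm, y along the 69 mm (up at the start), z along the 12 mm thickness.
- bar_gold_centre (a point): Centre of the gold (mustard) chocolate bar, a rigid flat packet 150 x 69 x 12 mm, 80 to 150 g, loose. It stands upright on a 150 mm long edge, so that its centre is 34.5 mm above its lower edge. Own axes: x along the 150 mm, y along the 69 mm (up at the start), z along the 12 mm thickness.
- bar_red_centre (a point): Centre of the dark red chocolate bar, a rigid flat packet 150 x 69 x 12 mm, 80 to 150 g, loose. It stands upright on a 150 mm long edge, so that its centre is 34.5 mm above its lower edge. Own axes: x along the 150 mm, y along the 69 mm (up at the start), z along the 12 mm thickness.
- bar_white_centre (a point): Centre of the cream-white chocolate bar, a rigid flat packet 150 x 69 x 12 mm, 80 to 150 g, loose. It stands upright on a 150 mm long edge, so that its centre is 34.5 mm above its lower edge. Own axes: x along the 150 mm, y along the 69 mm (up at the start), z along the 12 mm thickness.
- stock_rack: Brown wooden stock rack, fixed, a bar in each of its four slots at the start. Base board 110 (x) x 256 (y) x 16 mm. Origin: centre of its underside; x along the slots, away from the robot; y along the row, to the robot's left. Slot middles at x = 0, y = +96, +32, -32, -96 mm; slot floor at z = 16 mm. Same shape as the display rack.
- display_rack: Black display rack with brass fins, fixed, empty. Origin: centre of its underside; x along the slots, away from the robot; y along the row, to the robot's left. Slot middles at x = 0, y = +96, +32, -32, -96 mm; slot floor at z = 16 mm. Slots 16 mm wide, open-ended, between fins 90 mm long whose lips flare to a 38 mm mouth, tops at z = 54 mm. A bar fully down: centre z = 50.5, top 85 mm, lean up to 0.16 rad.
- tag_blue: Small dark blue plaque (36 x 17 mm) fixed at the stock rack's front edge, before the slot in which the dark blue bar stands at the start; it stays there. Origin: on the counter, 60 mm in front of (to -x of) that slot's middle, in the stock rack's axes, which it shares.
- tag_gold: Small gold (mustard) plaque (36 x 17 mm) fixed at the stock rack's front edge, before the slot in which the gold (mustard) bar stands at the start; it stays there. Origin: on the counter, 60 mm in front of (to -x of) that slot's middle, in the stock rack's axes, which it shares.
- tag_red: Small dark red plaque (36 x 17 mm) fixed at the stock rack's front edge, before the slot in which the dark red bar stands at the start; it stays there. Origin: on the counter, 60 mm in front of (to -x of) that slot's middle, in the stock rack's axes, which it shares.
- tag_white: Small cream-white plaque (36 x 17 mm) fixed at the stock rack's front edge, before the slot in which the cream-white bar stands at the start; it stays there. Origin: on the counter, 60 mm in front of (to -x of) that slot's middle, in the stock rack's axes, which it shares.

How it is judged (in metres and radians):
At the end, for the whole second after the job is handed in: The bars stand in the display rack in the reverse of their starting order (still shown by the tags), each within 14 mm of its slot along the row, 20 mm front to back and 6 mm of fully down, on a long edge, leaning under 0.25 rad, at rest (((y of tag_blue in the frame of stock_rack between 0.076 and 0.116 m and y of bar_blue_centre in the frame of display_rack between -0.11 and -0.082 m) or (y of tag_blue in the frame of stock_rack between 0.012 and 0.052 m and y of bar_blue_centre in the frame of display_rack between -0.046 and -0.018 m) or (y of tag_blue in the frame of stock_rack between -0.052 and -0.012 m and y of bar_blue_centre in the frame of display_rack between 0.018 and 0.046 m) or (y of tag_blue in the frame of stock_rack between -0.116 and -0.076 m and y of bar_blue_centre in the frame of display_rack between 0.082 and 0.11 m)) and x of bar_blue_centre in the frame of display_rack between -0.02 and 0.02 m and z of bar_blue_centre in the frame of display_rack between 0.0445 and 0.0565 m and (angle between bar_blue_centre's own y axis and vertical below 0.25 rad or angle between bar_blue_centre's own y axis and vertical above 2.89 rad) and linear speed of each of bar_blue, bar_gold, bar_red, bar_white below 0.02 m/s and ((y of tag_gold in the frame of stock_rack between 0.076 and 0.116 m and y of bar_gold_centre in the frame of display_rack between -0.11 and -0.082 m) or (y of tag_gold in the frame of stock_rack between 0.012 and 0.052 m and y of bar_gold_centre in the frame of display_rack between -0.046 and -0.018 m) or (y of tag_gold in the frame of stock_rack between -0.052 and -0.012 m and y of bar_gold_centre in the frame of display_rack between 0.018 and 0.046 m) or (y of tag_gold in the frame of stock_rack between -0.116 and -0.076 m and y of bar_gold_centre in the frame of display_rack between 0.082 and 0.11 m)) and x of bar_gold_centre in the frame of display_rack between -0.02 and 0.02 m and z of bar_gold_centre in the frame of display_rack between 0.0445 and 0.0565 m and (angle between bar_gold_centre's own y axis and vertical below 0.25 rad or angle between bar_gold_centre's own y axis and vertical above 2.89 rad) and ((y of tag_red in the frame of stock_rack between 0.076 and 0.116 m and y of bar_red_centre in the frame of display_rack between -0.11 and -0.082 m) or (y of tag_red in the frame of stock_rack between 0.012 and 0.052 m and y of bar_red_centre in the frame of display_rack between -0.046 and -0.018 m) or (y of tag_red in the frame of stock_rack between -0.052 and -0.012 m and y of bar_red_centre in the frame of display_rack between 0.018 and 0.046 m) or (y of tag_red in the frame of stock_rack between -0.116 and -0.076 m and y of bar_red_centre in the frame of display_rack between 0.082 and 0.11 m)) and x of bar_red_centre in the frame of display_rack between -0.02 and 0.02 m and z of bar_red_centre in the frame of display_rack between 0.0445 and 0.0565 m and (angle between bar_red_centre's own y axis and vertical below 0.25 rad or angle between bar_red_centre's own y axis and vertical above 2.89 rad) and ((y of tag_white in the frame of stock_rack between 0.076 and 0.116 m and y of bar_white_centre in the frame of display_rack between -0.11 and -0.082 m) or (y of tag_white in the frame of stock_rack between 0.012 and 0.052 m and y of bar_white_centre in the frame of display_rack between -0.046 and -0.018 m) or (y of tag_white in the frame of stock_rack between -0.052 and -0.012 m and y of bar_white_centre in the frame of display_rack between 0.018 and 0.046 m) or (y of tag_white in the frame of stock_rack between -0.116 and -0.076 m and y of bar_white_centre in the frame of display_rack between 0.082 and 0.11 m)) and x of bar_white_centre in the frame of display_rack between -0.02 and 0.02 m and z of bar_white_centre in the frame of display_rack between 0.0445 and 0.0565 m and (angle between bar_white_centre's own y axis and vertical below 0.25 rad or angle between bar_white_centre's own y axis and vertical above 2.89 rad)); the robot touches nothing.
It also fails if it takes over 112 s, if anything falls off the work surface, if the arm or the gripper's body presses on something with over 40 N, if the wrist force passes 120 N, or if a joint passes its speed limit or range.

## Working session

There is one attempt and no reset: what is moved stays moved. The work goes in short steps, Python scripts to look and compute and a tool call to move; the robot and the scene stay as the last step left them, time stands still between calls to the robot, and variables do not carry over. Pictures are saved under pics/ and viewed, at most 14 in all, crops included, and the job is handed in when it is done.

Besides the shell and the picture viewer there is one more tool, called after "Call:" as name(argument=value, ...) on one line, values as JSON. move_arm: Moves the arm, as the interface text tells. Its arguments: {"type":"object","properties":{"series":{"type":"array"}},"required":["series"]}

```bash
mkdir -p pics; python3 - <<'E'
from rig import *
import cv2
s=sense();print(s['eef_pos'],s['ee_rot'],s['width'],s['time'],robot.nose_length)
for n in("scene","top"):
    p=camera_params(n);print(n,p)
    cv2.imwrite(f"pics/{n}0.png",snapshot(n)[:,:,::-1])
print(camera_params("wrist"))
E
```

```text
[ 149.53508153 -606.27300581  214.14656584] [-3.14008828e+00 -1.69602807e-05  2.41796184e-01] 85.0394571867937 0.0 22.0
scene {'vertical_fov': 48.67529286357017, 'cx': 306.38944115380434, 'cy': 227.9433107516117, 'R': array([[-0.81490758, -0.57912823,  0.02315456],
       [-0.26031563,  0.33001911, -0.90737157],
       [ 0.51784304, -0.74545146, -0.4196912 ]]), 't': array([360.89890356, 185.52348787, 716.47641454])}
top {'vertical_fov': 46.0762228631723, 'cx': 320.37845623609826, 'cy': 243.70555580408222, 'R': array([[-0.01962217, -0.99976031,  0.00971009],
       [-0.98896864,  0.01798235, -0.14702949],
       [ 0.14681963, -0.01248802, -0.98908445]]), 't': array([  -1.9251032 ,  462.55743003, 1133.50605415])}
{'vertical_fov': 60.773764076767165, 'cx': 321.1385419927191, 'cy': 237.01477273557816, 'hand_eye': array([[ 9.18845618e-04, -9.54136881e-01, -2.99369285e-01,
         7.57436172e+01],
       [ 9.99999556e-01,  8.13835274e-04,  4.75449444e-04,
         7.44262938e-01],
       [-2.10006565e-04, -2.99369589e-01,  9.54137205e-01,
        -1.59362246e+02],
       [ 0.00000000e+00,  0.00000000e+00,  0.00000000e+00,
         1.00000000e+00]])}
```

View pics/top0.png

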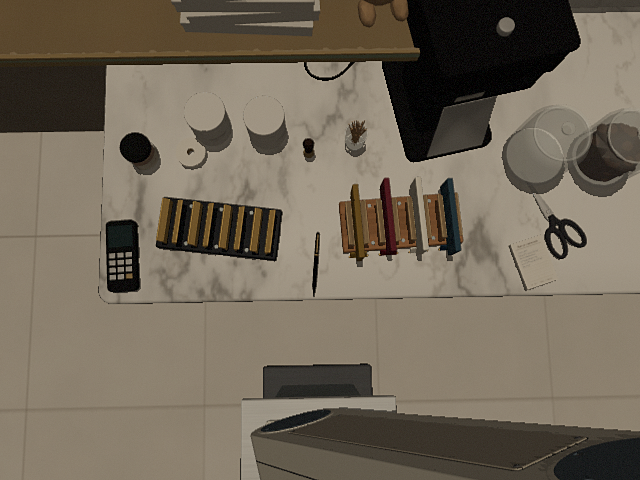

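View pics/scene0.png

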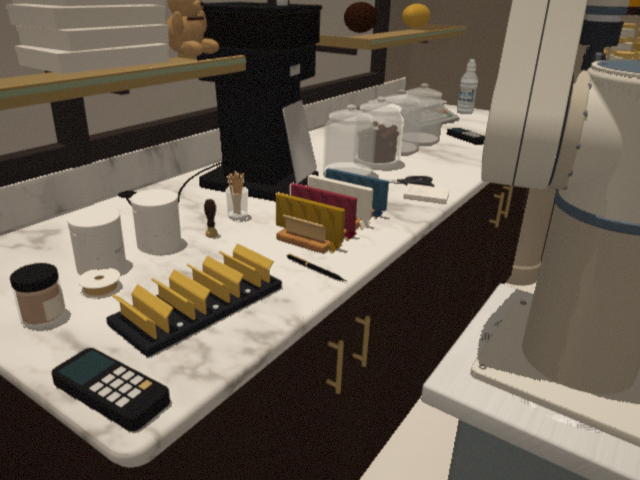

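The top view shows the stock rack at cols 340–465, rows 195–255. Its bars from left are gold (col 357), red (388), white (417) and blue (450). The empty display rack is at cols 157–282, rows 197–260, slightly rotated. The order in the display rack from the left must be blue, white, red, gold. I'll zoom in on both.

```bash
cat > h.py <<'E'
import numpy as np, cv2
from scipy.spatial.transform import Rotation as Ro
from rig import *
def cam(n,pose=None):
    p=camera_params(n); f=240/np.tan(np.radians(p['vertical_fov']/2))
    if n=='wrist':
        s=pose; T=np.eye(4);T[:3,:3]=Ro.from_euler('xyz',s['ee_rot']).as_matrix();T[:3,3]=s['eef_pos']
        M=T@p['hand_eye'];R=M[:3,:3].T;t=-R@M[:3,3]
    else: R,t=np.array(p['R']),np.array(p['t'])
    return f,p['cx'],p['cy'],R,t
def ray(c,uv,z):
    f,cx,cy,R,t=c; uv=np.atleast_2d(uv).astype(float)
    d=np.c_[(uv[:,0]-cx)/f,(uv[:,1]-cy)/f,np.ones(len(uv))]@R; C=-R.T@t
    return C+d*((z-C[2])/d[:,2])[:,None]
def proj(c,X):
    f,cx,cy,R,t=c; q=np.atleast_2d(X)@R.T+t
    return np.c_[f*q[:,0]/q[:,2]+cx,f*q[:,1]/q[:,2]+cy]
E
python3 - <<'E'
from h import *
im=cv2.imread('pics/top0.png')
a=cv2.resize(im[170:275,330:480],None,fx=5,fy=5,interpolation=cv2.INTER_CUBIC)
b=cv2.resize(im[180:275,145:295],None,fx=5,fy=5,interpolation=cv2.INTER_CUBIC)
cv2.imwrite('pics/ca.png',a);cv2.imwrite('pics/cb.png',b)
print(ray(cam('top'),[[357,225],[219,228]],16))
E
```

```text
[[503.69281272 -89.07226006  16.        ]
 [502.46680578 201.99171249  16.        ]]
```

View pics/ca.png

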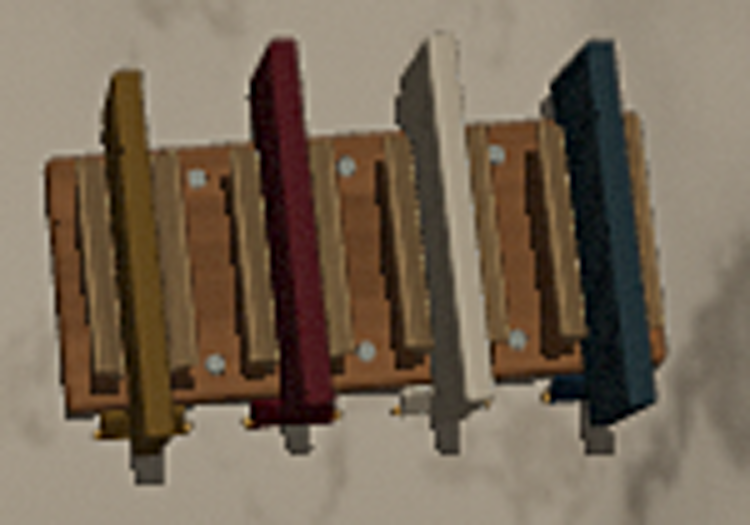

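View pics/cb.png

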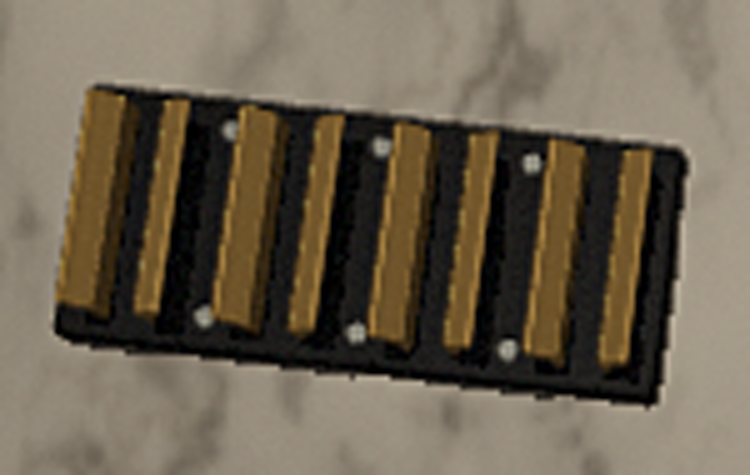

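The crops show six white screws on each rack, and the top edges of the bars. Gold is offset toward the robot (crop rows 72–437, against about 38–403 for the others). I'll convert these to positions.

```bash
python3 - <<'E'
from h import *
c=cam('top')
S=np.array([[197,178],[346,166],[497,154],[216,364],[366,351],[517,339]])/5+[330,170]-.4
D=np.array([[232,131],[382,147],[532,163],[205,316],[356,333],[508,350]])/5+[145,180]-.4
for n,P in(('stock',S),('disp',D)):
    W=ray(c,P,16)[:,:2]; o=W.mean(0); ey=(W[0]+W[3]-W[2]-W[5]); ex=(W[:3]-W[3:]).mean(0)
    print(n,o,'pitch',np.linalg.norm(ey)/4,'yaw',np.degrees([np.arctan2(-ey[0],ey[1]),np.arctan2(ex[1],ex[0])]))
    a=np.arctan2(-ey[0],ey[1])
    for y in(96,32,-32,-96): print(y,o+y*np.array([-np.sin(a),np.cos(a)]))
for n,a,b in(('gold',(127,72),(153,435)),('red',(283,40),(317,403)),('white',(443,35),(480,398)),('blue',(600,42),(637,403))):
    W=ray(c,np.array([a,b])/5+[330,170]-.4,85)[:,:2];d=W[0]-W[1]
    print(n,W.mean(0),np.linalg.norm(d),np.degrees(np.arctan2(d[1],d[0])))
E
```

```text
stock [ 510.11516383 -182.33114248] pitch 64.05160122007005 yaw [3.70448419 3.64895699]
96 [503.91256458 -86.53172828]
32 [ 508.04763074 -150.39800442]
-32 [ 512.18269691 -214.26428055]
-96 [ 516.31776308 -278.13055669]
disp [503.54259943 203.17835987] pitch 63.97828858278321 yaw [-7.35851066 -7.354568  ]
96 [515.83803639 298.38771986]
32 [507.64107842 234.9148132 ]
-32 [499.44412044 171.44190654]
-96 [491.24716247 107.96899988]
gold [501.37395172 -85.04735998] 147.35704219102993 2.3527280907770827
red [ 513.23296486 -149.33042521] 148.0678578945362 3.1070902435724017
white [ 514.12815376 -214.0081533 ] 148.22736605977187 3.090564058324468
blue [ 510.56935491 -276.75230175] 147.32262052839624 2.6586929721973567
```

Both racks check out: the screw pitch measures 64.0 mm on each, and the bars come out about 148 mm long. I'll start moving, turning to the stock yaw and travelling above gold.

Call:
move_arm(series=[[[0,0,0,0,0,5,0.55],[0,0,0,0,0,5.1,0.55],[27.5,-35.5,0,0,0,0,0.55],[27.5,-35.5,0,0,0,0,0.55],[27.5,-35.5,0,0,0,0,0.55]]])

```text
time: 0.6
eef_pos: [225.3, -493.6, 214.4]
ee_rot: [-3.141, 0.0, 0.064]
wrist_force: [0.3, 0.2, 0.2]
width: 47.0
grasp_force: 0.0
```

Call:
move_arm(series=[[[27.5,-35.5,0,0,0,0,0.55],[27.5,-35.5,0,0,0,0,0.55],[27.5,-35.5,0,0,0,0,0.55],[27.5,-35.5,0,0,0,0,0.55],[27.5,-35.5,0,0,0,0,0.55]]])

```text
time: 1.1
eef_pos: [351.2, -307.3, 214.8]
ee_rot: [-3.141, 0.0, 0.065]
wrist_force: [0.5, 0.1, 0.3]
width: 47.0
grasp_force: 0.0
```

Call:
move_arm(series=[[[27.5,-35.5,0,0,0,0,0.55],[27.5,-35.5,0,0,0,0,0.55],[27.5,-35.5,0,0,0,0,0.55],[27.5,-35.5,0,0,0,0,0.55],[27.5,-35.5,0,0,0,0,0.55]]])

```text
time: 1.6
eef_pos: [476.8, -121.1, 214.8]
ee_rot: [3.142, 0.0, 0.066]
wrist_force: [-0.2, -0.8, -0.1]
width: 47.0
grasp_force: 0.0
```

Call:
move_arm(series=[[[27.5,-35.5,0,0,0,0,0.55],[0,0,0,0,0,0,0.55],[0,0,0,0,0,0,0.55]]])

```text
time: 1.9
eef_pos: [501.3, -84.7, 214.5]
ee_rot: [-3.142, 0.001, 0.068]
wrist_force: [-0.9, -0.6, -0.7]
width: 47.1
grasp_force: 0.0
```

```bash
cat >> h.py <<'E'
def go(x,y,z,yaw=None):
    "rows' totals, in tool axes, from the measured pose to a target; turn about tool z first"
    s=sense(); p=s['eef_pos']; yw=np.degrees(s['ee_rot'][2]); t=yw if yaw is None else yaw
    R=Ro.from_euler('xyz',[np.pi,0,np.radians(t)]).as_matrix()
    print('t',round(s['time'],2),'pos',p.round(1),'rpy',np.degrees(s['ee_rot']).round(2),'w',round(s['width'],1),'F',np.round(s['wrist_force'],1),
     '| turn z',round(yw-t,2),'shift',(R.T@(np.array([x,y,z])-p)).round(1))
E
python3 - <<'E'
from h import *
go(501.5,-85.5,80,3.7)
im=snapshot('wrist');s=sense();cv2.imwrite('pics/w1.png',im[:,:,::-1])
E
```

```text
t 1.9 pos [501.3 -84.7 214.5] rpy [-1.80e+02  6.00e-02  3.91e+00] w 47.1 F [-0.9 -0.6 -0.7] | turn z 0.21 shift [  0.2   0.8 134.5]
```

View pics/w1.png

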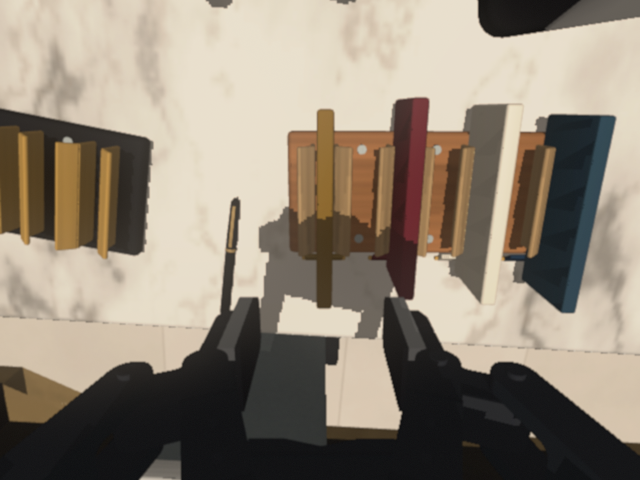

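The wrist view shows gold at col 325, midway between the jaws (cols 258–385), with the slots parallel to the tool's x axis. I'll descend and grip.

Call:
move_arm(series=[[[0,1,40,0,0,0,0.55],[0,0,40,0,0,0,0.55],[0,0,30,0,0,0,0.55],[0,0,21,0,0,0,0.55],[0,0,0,0,0,0,0.55]]])

```text
time: 2.45
eef_pos: [498.3, -87.5, 81.4]
ee_rot: [-3.14, 0.006, 0.063]
wrist_force: [-0.3, 0.1, 0.6]
width: 46.8
grasp_force: 0.0
```

Call:
move_arm(series=[[[0,0,0,0,0,0,0],[0,0,0,0,0,0,0],[0,0,0,0,0,0,0],[0,0,0,0,0,0,0],[0,0,0,0,0,0,0]]])

```text
time: 2.95
eef_pos: [501.7, -86.7, 84.6]
ee_rot: [3.141, -0.001, 0.066]
wrist_force: [-0.0, -0.0, 0.7]
width: -0.1
grasp_force: 0.0
```

```bash
python3 - <<'E'
from h import *
go(501.5,-85.5,80,3.7)
im=snapshot('wrist')[:,:,::-1]; b=snapshot('scene')[150:300,220:420,::-1]
cv2.imwrite('pics/w2.png',np.hstack([cv2.resize(im,(400,300)),cv2.resize(b,(400,300))]))
E
```

```text
t 2.95 pos [501.7 -86.7  84.6] rpy [ 1.7998e+02 -7.0000e-02  3.7600e+00] w -0.1 F [-0.  -0.   0.7] | turn z 0.06 shift [-0.2 -1.2  4.6]
```

View pics/w2.png

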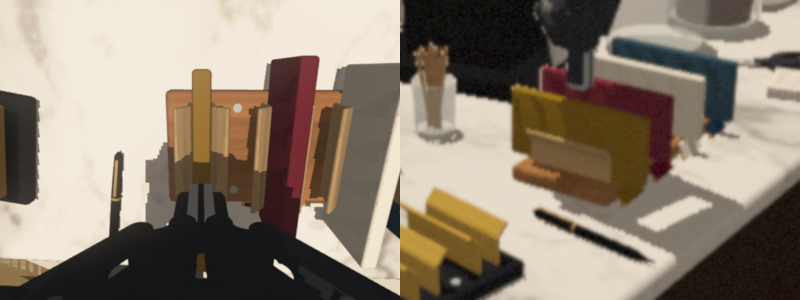

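The fingers are shut above the gold bar without having touched it: the wrist view shows them over the bar, and the scene view shows the tips about 20 mm above its top edge. The heights don't agree, so I'll check the wrist pose against the screws and the fingertip in the scene view.

```bash
python3 - <<'E'
from h import *
# w1: two stock screw rows, seen from wrist; known world positions
o=np.array([510.1,-182.3]);a=np.radians(3.68);ey=np.array([-np.sin(a),np.cos(a)])
T=cam('top'); S=ray(T,np.array([[197,178],[346,166],[216,364],[366,351]])/5+[330,170]-.4,16)
uv=np.array([[362,149],[438,149],[359,239],[430,239]])
for dz in(0,20,40):
    p={'eef_pos':np.array([501.3,-84.7,214.5+dz]),'ee_rot':np.radians([180,.06,3.9])}
    print(dz,(proj(cam('wrist',p),S)-uv).round(1).tolist())
s=sense();c=cam('scene')
p=s['eef_pos']
for z in(62.6,84.6,100,120): print(z,proj(c,[p[0],p[1],z]).round(1))
print('gold top',proj(c,[[501.4,-85,85]]).round(1))
im=snapshot('scene')[140:280,230:400,::-1]
cv2.imwrite('pics/s3.png',cv2.resize(im,None,fx=4,fy=4,interpolation=cv2.INTER_CUBIC))
E
```

```text
0 [[-2.3, 0.2], [-4.1, 0.6], [-1.9, -0.7], [-3.6, -0.7]]
20 [[-4.3, -1.9], [-9.9, -1.6], [-3.6, -7.0], [-8.7, -7.0]]
40 [[-6.1, -3.8], [-15.1, -3.5], [-5.2, -12.7], [-13.3, -12.7]]
62.6 [[308.4 212. ]]
84.6 [[308.7 201.3]]
100 [[308.9 193.8]]
120 [[309.1 183.7]]
gold top [[308.2 201.4]]
```

View pics/s3.png

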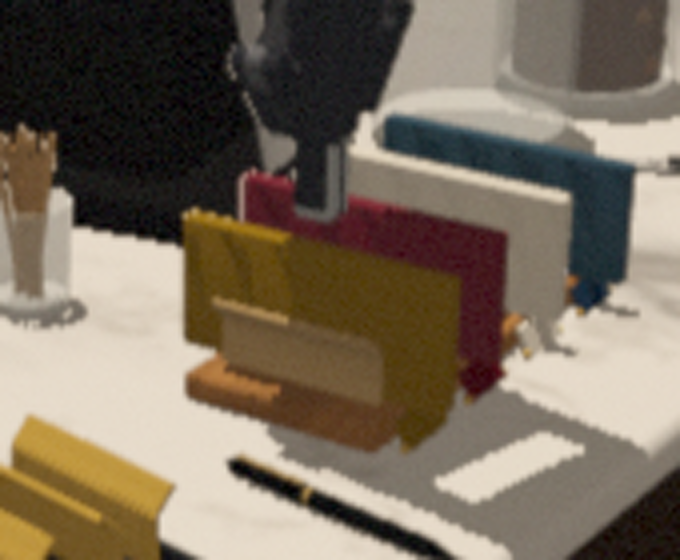

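```bash
python3 - <<'E'
from h import *
s=sense();c=cam('wrist',s);R=Ro.from_euler('xyz',s['ee_rot']).as_matrix()
for z in(-30,-12,0,22,40): print(z,proj(c,s['eef_pos']+R@[0,0,z]).round(1))
T=cam('top');S=ray(T,np.array([[197,178],[216,364]])/5+[330,170]-.4,16)
for dz in(0,15,30):
    q=dict(s);q['eef_pos']=s['eef_pos']+[0,0,dz];print(dz,proj(cam('wrist',q),S).round(1).tolist())
cv2.imwrite('pics/w3.png',cv2.resize(snapshot('wrist')[120:460,160:480,::-1],None,fx=1.7,fy=1.7))
E
```

```text
-30 [[318.4 331.3]]
-12 [[318.7 307.9]]
0 [[318.9 294.9]]
22 [[319.1 274.9]]
40 [[319.2 261.5]]
0 [[377.3, 171.9], [372.0, 302.9]]
15 [[373.9, 168.1], [369.3, 292.4]]
30 [[371.0, 164.8], [366.8, 283.0]]
```

View pics/w3.png

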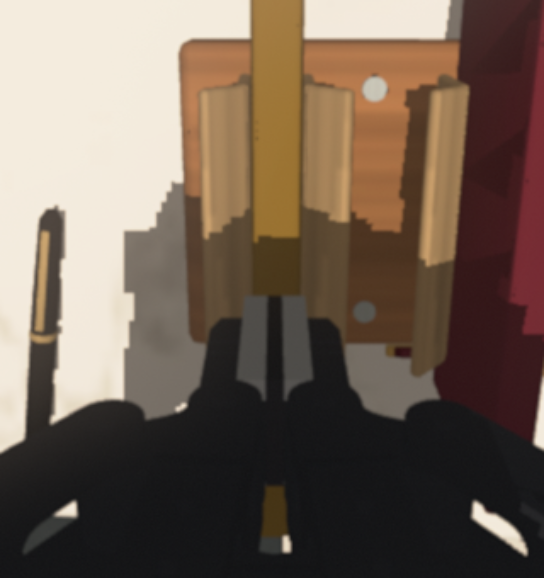

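Both views put the fingertips about 12 mm behind the reported TCP rather than 22 mm ahead of it, while the screws confirm that the arm pose itself is right. The usable nose is about 34 mm shorter than stated, so I'll open, go about 33 mm lower and grip.

Call:
move_arm(series=[[[0,0,0,0,0,0,0.55],[0,0,0,0,0,0,0.55],[0,-1,15,0,0,0,0.55],[0,0,17,0,0,0,0.55],[0,0,0,0,0,0,0.55]]])

```text
time: 3.65
eef_pos: [499.9, -85.3, 50.4]
ee_rot: [-3.141, 0.003, 0.066]
wrist_force: [0.3, 0.3, 0.9]
width: 47.0
grasp_force: 0.0
```

Call:
move_arm(series=[[[0,0,0,0,0,0,0],[0,0,0,0,0,0,0],[0,0,0,0,0,0,0],[0,0,0,0,0,0,0]]])

```text
time: 4.05
eef_pos: [502.0, -85.9, 52.8]
ee_rot: [3.141, -0.002, 0.066]
wrist_force: [-0.2, 0.7, 5.3]
width: 10.4
grasp_force: 59.4
```

Gripped: width 10.4 mm, 59 N. Now I'll lift and check.

Call:
move_arm(series=[[[0,0,-25,0,0,0,0],[0,0,-30,0,0,0,0],[0,0,-35,0,0,0,0],[0,0,-30,0,0,0,0],[0,0,0,0,0,0,0]]])

```text
time: 4.55
eef_pos: [504.0, -86.1, 176.0]
ee_rot: [3.14, -0.008, 0.066]
wrist_force: [0.0, -0.4, -1.3]
width: 10.6
grasp_force: 58.7
```

```bash
python3 - <<'E'
from h import *
go(491.8,108.0,173,-7.36)
im=snapshot('wrist')[:,:,::-1]; b=snapshot('scene')[120:300,200:440,::-1]
cv2.imwrite('pics/w4.png',np.hstack([cv2.resize(im,(400,300)),cv2.resize(b,(400,300))]))
E
```

```text
t 4.55 pos [504.  -86.1 176. ] rpy [179.89  -0.43   3.76] w 10.6 F [ 0.  -0.4 -1.3] | turn z 11.12 shift [ -37. -191.    3.]
```

View pics/w4.png

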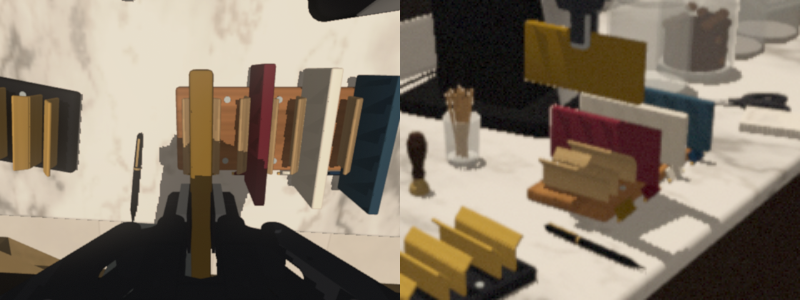

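Gold hangs level and clear of the stock rack. I'll take it to display slot −96.

Call:
move_arm(series=[[[0,0,0,0,0,5.5,0],[0,0,0,0,0,5.6,0],[-5.8,-31.8,0,0,0,0,0],[-5.8,-31.8,0,0,0,0,0],[-5.8,-31.8,0,0,0,0,0]]])

```text
time: 5.15
eef_pos: [494.8, 12.0, 170.2]
ee_rot: [3.141, 0.003, -0.129]
wrist_force: [-0.3, 0.5, -0.6]
width: 10.3
grasp_force: 58.8
```

Call:
move_arm(series=[[[-5.8,-31.8,0,0,0,0,0],[-5.8,-31.8,0,0,0,0,0],[-5.8,-31.8,0,0,0,0,0],[0,0,0,0,0,0,0],[0,0,0,0,0,0,0]]])

```text
time: 5.65
eef_pos: [490.1, 108.3, 170.5]
ee_rot: [3.14, 0.003, -0.126]
wrist_force: [-0.2, 0.3, -1.3]
width: 10.5
grasp_force: 58.8
```

```bash
python3 - <<'E'
from h import *
go(491.8,108.0,53,-7.36)
E
```

```text
t 5.65 pos [490.1 108.3 170.5] rpy [ 1.7994e+02  1.5000e-01 -7.2400e+00] w 10.5 F [-0.2  0.3 -1.3] | turn z 0.12 shift [1.800e+00 1.000e-01 1.175e+02]
```

Call:
move_arm(series=[[[1,0,35,0,0,0,0],[0,0,35,0,0,0,0],[0,0,20,0,0,0,0],[0,0,15,0,0,0,0],[0,0,0,0,0,0,0]]])

```text
time: 6.15
eef_pos: [490.2, 106.5, 64.5]
ee_rot: [3.14, 0.005, -0.13]
wrist_force: [-0.3, -0.1, -0.7]
width: 10.2
grasp_force: 58.9
```

Call:
move_arm(series=[[[0,0,5,0,0,0,0],[0,0,5,0,0,0,0],[0,0,4,0,0,0,0],[0,0,0,0,0,0,0]]])

```text
time: 6.55
eef_pos: [492.3, 107.8, 53.0]
ee_rot: [-3.142, -0.0, -0.128]
wrist_force: [0.0, 0.1, -0.5]
width: 10.4
grasp_force: 58.9
```

Call:
move_arm(series=[[[0,0,0,0,0,0,0.2],[0,0,0,0,0,0,0.5],[0,0,0,0,0,0,0.55],[0,0,-20,0,0,0,0.55],[0,0,-40,0,0,0,0.55]]])

```text
time: 7.05
eef_pos: [490.0, 107.5, 111.4]
ee_rot: [3.14, 0.006, -0.128]
wrist_force: [1.2, -0.3, 0.1]
width: 46.9
grasp_force: 0.0
```

Call:
move_arm(series=[[[0,0,-35,0,0,0,0.55],[0,0,0,0,0,0,0.55],[0,0,0,0,0,0,0.55]]])

```text
time: 7.35
eef_pos: [492.6, 108.0, 148.7]
ee_rot: [-3.141, -0.002, -0.128]
wrist_force: [-0.6, 0.2, -0.2]
width: 47.1
grasp_force: 0.0
```

```bash
python3 - <<'E'
from h import *
go(513.2,-149.8,148,3.7)
im=snapshot('wrist')[:,:,::-1]; b=snapshot('scene')[220:370,80:320,::-1]
cv2.imwrite('pics/w5.png',np.hstack([cv2.resize(im,(400,300)),cv2.resize(b,(400,300))]))
E
```

```text
t 7.35 pos [492.6 108.  148.7] rpy [-1.7996e+02 -1.2000e-01 -7.3400e+00] w 47.1 F [-0.6  0.2 -0.2] | turn z -11.04 shift [  3.9 258.6   0.7]
```

View pics/w5.png

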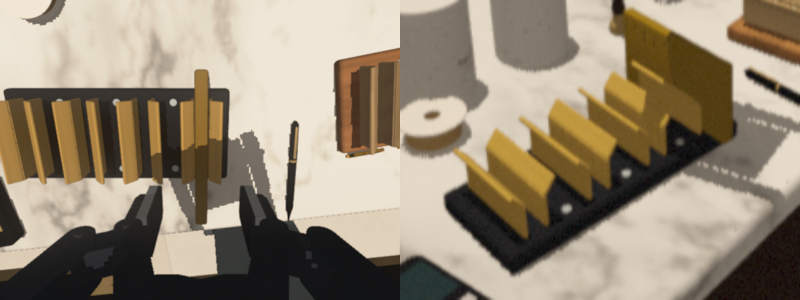

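Gold stands upright in the rightmost display slot. Next is red.

Call:
move_arm(series=[[[0,0,0,0,0,-5.5,0.55],[0,0,0,0,0,-5.5,0.55],[0.7,43,0,0,0,0,0.55],[0.7,43,0,0,0,0,0.55],[0.7,43,0,0,0,0,0.55]]])

```text
time: 7.95
eef_pos: [501.4, -21.7, 146.3]
ee_rot: [-3.141, 0.003, 0.065]
wrist_force: [0.3, -0.5, -0.0]
width: 47.0
grasp_force: 0.0
```

Call:
move_arm(series=[[[0.6,43,0,0,0,0,0.55],[0.6,43,0,0,0,0,0.55],[0.6,43.6,0,0,0,0,0.55],[0,0,0,0,0,0,0.55],[0,0,0,0,0,0,0.55]]])

```text
time: 8.45
eef_pos: [511.4, -150.5, 146.3]
ee_rot: [-3.14, 0.003, 0.061]
wrist_force: [-0.7, -0.1, -0.2]
width: 47.3
grasp_force: 0.0
```

```bash
python3 - <<'E'
from h import *
go(513.2,-149.8,53,3.7)
E
```

```text
t 8.45 pos [ 511.4 -150.5  146.3] rpy [-1.7992e+02  1.6000e-01  3.5100e+00] w 47.3 F [-0.7 -0.1 -0.2] | turn z -0.19 shift [ 1.8 -0.6 93.3]
```

Call:
move_arm(series=[[[1,0,40,0,0,0,0.55],[0,0,35,0,0,0,0.55],[0,0,20,0,0,0,0.55],[0,0,0,0,0,0,0.55],[0,0,0,0,0,0,0.55]]])

```text
time: 8.95
eef_pos: [513.1, -148.7, 52.6]
ee_rot: [-3.141, 0.002, 0.065]
wrist_force: [-0.1, 0.0, 0.5]
width: 46.9
grasp_force: 0.0
```

Call:
move_arm(series=[[[0,0,0,0,0,0,0],[0,0,0,0,0,0,0],[0,0,0,0,0,0,0],[0,0,0,0,0,0,0],[0,0,0,0,0,0,0]]])

```text
time: 9.45
eef_pos: [514.5, -150.1, 54.3]
ee_rot: [3.141, -0.002, 0.064]
wrist_force: [-1.3, 0.7, 6.1]
width: 10.5
grasp_force: 59.7
```

Call:
move_arm(series=[[[0,0,-25,0,0,0,0],[0,0,-30,0,0,0,0],[0,0,-35,0,0,0,0],[0,0,-30,0,0,0,0],[0,0,0,0,0,5.5,0]]])

```text
time: 9.95
eef_pos: [516.2, -150.8, 177.7]
ee_rot: [3.139, -0.008, -0.034]
wrist_force: [0.1, -0.3, -1.7]
width: 10.1
grasp_force: 58.9
```

Call:
move_arm(series=[[[0,0,0,0,0,5.5,0],[-6.9,-39.5,0,0,0,0,0],[-6.9,-39.5,0,0,0,0,0],[-6.9,-39.5,0,0,0,0,0],[-6.9,-39.5,0,0,0,0,0]]])

```text
time: 10.45
eef_pos: [506.0, 11.6, 173.4]
ee_rot: [-3.141, -0.001, -0.129]
wrist_force: [0.0, 0.3, -0.8]
width: 10.4
grasp_force: 59.0
```

Call:
move_arm(series=[[[-6.9,-39.5,0,0,0,0,0],[-6.9,-39.5,0,0,0,0,0],[-6.9,-39.5,0,0,0,0,0],[-6.7,-39.5,0,0,0,0,0],[0,0,0,0,0,0,0]]])

```text
time: 10.95
eef_pos: [499.3, 174.6, 173.5]
ee_rot: [-3.14, -0.001, -0.124]
wrist_force: [0.3, -0.7, -1.5]
width: 10.3
grasp_force: 59.2
```

Call:
move_arm(series=[[[0,0,0,0,0,0,0],[0,0,0,0,0,0,0]]])

```text
time: 11.15
eef_pos: [499.2, 169.9, 173.0]
ee_rot: [3.141, 0.0, -0.129]
wrist_force: [-0.2, -1.1, -2.0]
width: 10.6
grasp_force: 59.2
```

```bash
python3 - <<'E'
from h import *
go(500,171.4,54,-7.36)
E
```

```text
t 11.15 pos [499.2 169.9 173. ] rpy [ 1.7998e+02  1.0000e-02 -7.3600e+00] w 10.6 F [-0.2 -1.1 -2. ] | turn z -0.0 shift [  0.6  -1.6 119. ]
```

Call:
move_arm(series=[[[0,0,35,0,0,0,0],[0,0,35,0,0,0,0],[0,0,20,0,0,0,0],[0,0,15,0,0,0,0],[0,0,0,0,0,0,0]]])

```text
time: 11.65
eef_pos: [498.6, 169.2, 66.4]
ee_rot: [3.141, 0.003, -0.13]
wrist_force: [-0.3, 0.5, -1.5]
width: 10.0
grasp_force: 60.7
```

Call:
move_arm(series=[[[0,0,5,0,0,0,0],[0,0,5,0,0,0,0],[0,0,4,0,0,0,0],[0,0,0,0,0,0,0]]])

```text
time: 12.05
eef_pos: [499.6, 170.5, 54.1]
ee_rot: [-3.141, -0.0, -0.128]
wrist_force: [-0.6, -0.0, -2.0]
width: 10.4
grasp_force: 60.8
```

Call:
move_arm(series=[[[0,0,0,0,0,0,0.2],[0,0,0,0,0,0,0.5],[0,0,0,0,0,0,0.55],[0,0,-20,0,0,0,0.55],[0,0,-40,0,0,0,0.55]]])

```text
time: 12.55
eef_pos: [497.3, 169.9, 112.3]
ee_rot: [3.139, 0.005, -0.128]
wrist_force: [0.2, 0.2, 0.6]
width: 47.4
grasp_force: 0.0
```

Call:
move_arm(series=[[[0,0,-35,0,0,0,0.55],[0,0,0,0,0,-5.5,0.55],[0,0,0,0,0,-5.5,0.55],[-1.2,42.8,0,0,0,0,0.55],[-1.2,42.8,0,0,0,0,0.55]]])

```text
time: 13.05
eef_pos: [502.6, 84.9, 149.3]
ee_rot: [-3.142, -0.001, 0.067]
wrist_force: [0.4, -1.2, -0.4]
width: 46.4
grasp_force: 0.0
```

Call:
move_arm(series=[[[-1.2,42.8,0,0,0,0,0.55],[-1.2,42.8,0,0,0,0,0.55],[-1.2,42.8,0,0,0,0,0.55],[-1.2,42.8,0,0,0,0,0.55],[-1.2,42.8,0,0,0,0,0.55]]])

```text
time: 13.55
eef_pos: [510.0, -130.7, 149.2]
ee_rot: [3.141, -0.0, 0.064]
wrist_force: [0.5, 0.4, 0.4]
width: 47.0
grasp_force: 0.0
```

Call:
move_arm(series=[[[-1.2,42.8,0,0,0,0,0.55],[-1.2,42.8,0,0,0,0,0.55],[0,0,0,0,0,0,0.55],[0,0,0,0,0,0,0.55],[0,0,0,0,0,0,0.55]]])

```text
time: 14.05
eef_pos: [512.8, -213.7, 148.8]
ee_rot: [-3.141, 0.001, 0.064]
wrist_force: [-0.7, 0.4, 0.0]
width: 47.1
grasp_force: 0.0
```

```bash
python3 - <<'E'
from h import *
go(514.1,-214.2,53,3.7)
im=snapshot('wrist')[:,:,::-1]; b=snapshot('scene')[160:370,80:400,::-1]
cv2.imwrite('pics/w6.png',np.hstack([cv2.resize(im,(400,300)),cv2.resize(b,(400,300))]))
E
```

```text
t 14.05 pos [ 512.8 -213.7  148.8] rpy [-1.7997e+02  4.0000e-02  3.6700e+00] w 47.1 F [-0.7  0.4  0. ] | turn z -0.03 shift [ 1.2  0.6 95.8]
```

View pics/w6.png

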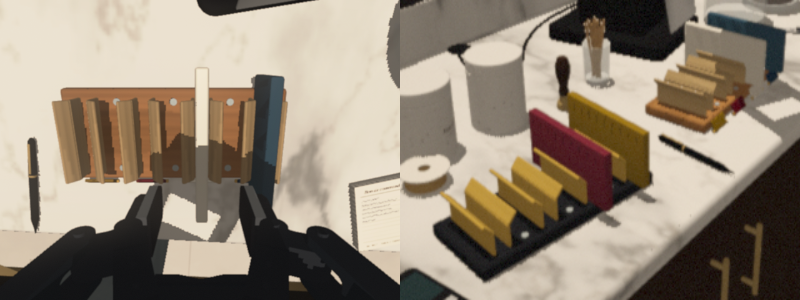

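Gold and red are both standing in the two right-hand slots, and white is centred between the jaws. I'll grip white.

Call:
move_arm(series=[[[1,0,40,0,0,0,0.55],[0,0,35,0,0,0,0.55],[0,0,20,0,0,0,0.55],[0,0,0,0,0,0,0.55],[0,0,0,0,0,0,0.55]]])

```text
time: 14.65
eef_pos: [514.4, -213.7, 54.2]
ee_rot: [-3.141, 0.0, 0.065]
wrist_force: [-0.1, -0.0, 0.2]
width: 46.7
grasp_force: 0.0
```

Call:
move_arm(series=[[[0,0,0,0,0,0,0],[0,0,0,0,0,0,0],[0,0,0,0,0,0,0],[0,0,0,0,0,0,0],[0,0,0,0,0,0,0]]])

```text
time: 15.15
eef_pos: [515.2, -214.8, 55.4]
ee_rot: [3.141, -0.002, 0.064]
wrist_force: [-0.4, 2.1, 5.9]
width: 9.9
grasp_force: 59.6
```

Call:
move_arm(series=[[[0,0,-25,0,0,0,0],[0,0,-30,0,0,0,0],[0,0,-35,0,0,0,0],[0,0,-30,0,0,0,0],[0,0,0,0,0,5.5,0]]])

```text
time: 15.65
eef_pos: [516.9, -215.7, 179.1]
ee_rot: [3.138, -0.008, -0.034]
wrist_force: [0.3, 0.1, -0.8]
width: 10.1
grasp_force: 58.7
```

Call:
move_arm(series=[[[0,0,0,0,0,5.5,0],[-5.8,-40.4,0,0,0,0,0],[-5.8,-40.4,0,0,0,0,0],[-5.8,-40.4,0,0,0,0,0],[-5.8,-40.4,0,0,0,0,0]]])

```text
time: 16.15
eef_pos: [511.6, -50.0, 174.6]
ee_rot: [-3.142, -0.001, -0.129]
wrist_force: [0.5, 0.3, -1.1]
width: 10.3
grasp_force: 58.8
```

Call:
move_arm(series=[[[-5.8,-40.4,0,0,0,0,0],[-5.8,-40.4,0,0,0,0,0],[-5.8,-40.4,0,0,0,0,0],[-5.8,-40.4,0,0,0,0,0],[-5.8,-40.4,0,0,0,0,0]]])

```text
time: 16.65
eef_pos: [508.8, 154.5, 174.7]
ee_rot: [-3.141, -0.001, -0.128]
wrist_force: [0.1, -0.6, -0.4]
width: 10.3
grasp_force: 58.8
```

Call:
move_arm(series=[[[-5.8,-40.4,0,0,0,0,0],[-5.8,-40.4,0,0,0,0,0],[0,0,0,0,0,0,0],[0,0,0,0,0,0,0],[0,0,0,0,0,0,0]]])

```text
time: 17.15
eef_pos: [507.5, 233.7, 174.1]
ee_rot: [3.141, 0.0, -0.128]
wrist_force: [1.0, -0.4, -0.0]
width: 10.4
grasp_force: 58.9
```

```bash
python3 - <<'E'
from h import *
go(508.2,234.9,54.5,-7.36)
E
```

```text
t 17.15 pos [507.5 233.7 174.1] rpy [179.98   0.    -7.36] w 10.4 F [ 1.  -0.4 -0. ] | turn z -0.0 shift [  0.5  -1.2 119.6]
```

Call:
move_arm(series=[[[0,-0.5,35,0,0,0,0],[0,0,35,0,0,0,0],[0,0,20,0,0,0,0],[0,0,15,0,0,0,0],[0,0,0,0,0,0,0]]])

```text
time: 17.65
eef_pos: [506.8, 233.5, 67.3]
ee_rot: [3.14, 0.003, -0.13]
wrist_force: [-0.3, -0.1, -0.6]
width: 10.0
grasp_force: 58.9
```

Call:
move_arm(series=[[[0,0,5,0,0,0,0],[0,0,5,0,0,0,0],[0,0,4,0,0,0,0],[0,0,0,0,0,0,0]]])

```text
time: 18.05
eef_pos: [508.3, 235.3, 55.5]
ee_rot: [-3.141, -0.001, -0.128]
wrist_force: [1.1, -0.3, 0.1]
width: 10.2
grasp_force: 59.1
```

Call:
move_arm(series=[[[0,0,1,0,0,0,0.2],[0,0,0,0,0,0,0.5],[0,0,0,0,0,0,0.55],[0,0,-20,0,0,0,0.55],[0,0,-40,0,0,0,0.55]]])

```text
time: 18.55
eef_pos: [505.6, 234.0, 112.0]
ee_rot: [3.138, 0.005, -0.128]
wrist_force: [0.2, 1.3, -0.1]
width: 46.5
grasp_force: 0.0
```

Call:
move_arm(series=[[[0,0,-35,0,0,0,0.55],[0,0,0,0,0,-5.5,0.55],[0,0,0,0,0,-5.5,0.55],[-2.6,42.6,0,0,0,0,0.55],[-2.6,42.6,0,0,0,0,0.55]]])

```text
time: 19.05
eef_pos: [508.0, 149.5, 149.1]
ee_rot: [-3.142, -0.001, 0.067]
wrist_force: [0.9, -0.8, 0.2]
width: 46.9
grasp_force: 0.0
```

Call:
move_arm(series=[[[-2.6,42.6,0,0,0,0,0.55],[-2.6,42.6,0,0,0,0,0.55],[-2.6,42.6,0,0,0,0,0.55],[-2.6,42.6,0,0,0,0,0.55],[-2.6,42.6,0,0,0,0,0.55]]])

```text
time: 19.55
eef_pos: [508.5, -65.5, 149.1]
ee_rot: [3.142, -0.0, 0.064]
wrist_force: [0.1, 0.9, 0.5]
width: 46.8
grasp_force: 0.0
```

Call:
move_arm(series=[[[-2.6,42.6,0,0,0,0,0.55],[-2.6,42.6,0,0,0,0,0.55],[-2.6,42.6,0,0,0,0,0.55],[-2.6,42.6,0,0,0,0,0.55],[-2.6,42.6,0,0,0,0,0.55]]])

```text
time: 20.05
eef_pos: [508.9, -279.0, 149.0]
ee_rot: [3.142, -0.0, 0.064]
wrist_force: [0.6, 0.6, -0.3]
width: 47.1
grasp_force: 0.0
```

Call:
move_arm(series=[[[0,0,0,0,0,0,0.55],[0,0,0,0,0,0,0.55],[0,0,0,0,0,0,0.55]]])

```text
time: 20.35
eef_pos: [508.8, -276.3, 148.7]
ee_rot: [-3.141, 0.001, 0.064]
wrist_force: [-0.0, -0.0, 0.4]
width: 47.1
grasp_force: 0.0
```

```bash
python3 - <<'E'
from h import *
go(510.6,-277.2,53,3.7)
im=snapshot('wrist')[:,:,::-1]; b=snapshot('scene')[160:370,80:400,::-1]
cv2.imwrite('pics/w7.png',np.hstack([cv2.resize(im,(400,300)),cv2.resize(b,(400,300))]))
E
```

```text
t 20.35 pos [ 508.8 -276.3  148.7] rpy [-1.7996e+02  4.0000e-02  3.6700e+00] w 47.1 F [-0.  -0.   0.4] | turn z -0.03 shift [ 1.7  1.  95.7]
```

View pics/w7.png

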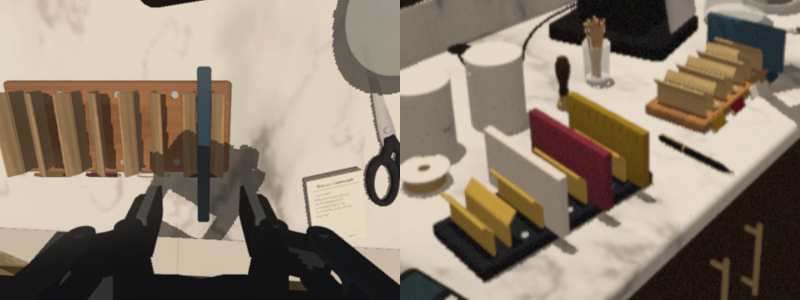

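White, red and gold are standing in their slots, and blue is centred between the jaws.

Call:
move_arm(series=[[[1.5,0.5,40,0,0,0,0.55],[0,0,35,0,0,0,0.55],[0,0,20.5,0,0,0,0.55],[0,0,0,0,0,0,0.55],[0,0,0,0,0,0,0.55]]])

```text
time: 20.95
eef_pos: [511.1, -276.9, 53.7]
ee_rot: [-3.141, 0.0, 0.065]
wrist_force: [-0.5, 0.4, 0.1]
width: 47.2
grasp_force: 0.0
```

Call:
move_arm(series=[[[0,0,0,0,0,0,0],[0,0,0,0,0,0,0],[0,0,0,0,0,0,0],[0,0,0,0,0,0,0],[0,0,0,0,0,0,0]]])

```text
time: 21.45
eef_pos: [511.8, -278.2, 55.0]
ee_rot: [3.14, -0.002, 0.064]
wrist_force: [-0.1, 0.7, 6.6]
width: 10.6
grasp_force: 59.9
```

Call:
move_arm(series=[[[0,0,-25,0,0,0,0],[0,0,-30,0,0,0,0],[0,0,-35,0,0,0,0],[0,0,-30,0,0,0,0],[0,0,0,0,0,5.5,0]]])

```text
time: 21.95
eef_pos: [513.3, -279.1, 178.6]
ee_rot: [3.138, -0.008, -0.034]
wrist_force: [0.2, -0.3, -0.8]
width: 10.4
grasp_force: 58.9
```

Call:
move_arm(series=[[[0,0,0,0,0,5.5,0],[-4.9,-40.9,0,0,0,0,0],[-4.9,-40.9,0,0,0,0,0],[-4.9,-40.9,0,0,0,0,0],[-4.9,-40.9,0,0,0,0,0]]])

```text
time: 22.45
eef_pos: [512.0, -111.5, 173.9]
ee_rot: [3.142, -0.001, -0.129]
wrist_force: [0.3, 0.1, -1.2]
width: 9.9
grasp_force: 59.0
```

Call:
move_arm(series=[[[-4.9,-40.9,0,0,0,0,0],[-4.9,-40.9,0,0,0,0,0],[-4.9,-40.9,0,0,0,0,0],[-4.9,-40.9,0,0,0,0,0],[-4.9,-40.9,0,0,0,0,0]]])

```text
time: 22.95
eef_pos: [513.9, 94.7, 174.0]
ee_rot: [-3.141, -0.001, -0.128]
wrist_force: [0.3, -0.0, -0.5]
width: 10.4
grasp_force: 59.0
```

Call:
move_arm(series=[[[-4.9,-40.9,0,0,0,0,0],[-4.9,-40.9,0,0,0,0,0],[-4.9,-40.9,0,0,0,0,0],[-4.9,-40.9,0,0,0,0,0],[-4.9,-40.9,0,0,0,0,0]]])

```text
time: 23.45
eef_pos: [515.7, 300.7, 174.0]
ee_rot: [-3.141, -0.001, -0.128]
wrist_force: [0.6, 1.1, -0.5]
width: 10.2
grasp_force: 59.0
```

Call:
move_arm(series=[[[0,0,0,0,0,0,0],[0,0,0,0,0,0,0],[0,0,0,0,0,0,0]]])

```text
time: 23.75
eef_pos: [515.6, 298.1, 173.4]
ee_rot: [3.141, 0.0, -0.129]
wrist_force: [0.2, 0.4, -1.0]
width: 10.2
grasp_force: 59.1
```

```bash
python3 - <<'E'
from h import *
go(516.5,298.4,54.5,-7.36)
E
```

```text
t 23.75 pos [515.6 298.1 173.4] rpy [ 1.7997e+02  2.0000e-02 -7.3700e+00] w 10.2 F [ 0.2  0.4 -1. ] | turn z -0.01 shift [  0.8  -0.4 118.9]
```

Call:
move_arm(series=[[[0.5,0,35,0,0,0,0],[0,0,35,0,0,0,0],[0,0,20,0,0,0,0],[0,0,15,0,0,0,0],[0,0,0,0,0,0,0]]])

```text
time: 24.25
eef_pos: [515.5, 297.3, 66.7]
ee_rot: [3.139, 0.003, -0.13]
wrist_force: [-0.6, -0.2, -1.7]
width: 10.4
grasp_force: 59.1
```

Call:
move_arm(series=[[[0,0,5,0,0,0,0],[0,0,5,0,0,0,0],[0,0,4,0,0,0,0],[0,0,0,0,0,0,0]]])

```text
time: 24.65
eef_pos: [516.9, 299.3, 55.0]
ee_rot: [-3.141, -0.001, -0.128]
wrist_force: [0.4, -1.0, 1.1]
width: 10.5
grasp_force: 59.4
```

Call:
move_arm(series=[[[0,0,0.5,0,0,0,0.2],[0,0,0,0,0,0,0.5],[0,0,0,0,0,0,0.55],[0,0,-20,0,0,0,0.55],[0,0,-40,0,0,0,0.55]]])

```text
time: 25.15
eef_pos: [514.3, 297.8, 111.7]
ee_rot: [3.138, 0.005, -0.128]
wrist_force: [1.2, 0.4, 0.2]
width: 47.3
grasp_force: 0.0
```

Call:
move_arm(series=[[[0,0,-40,0,0,0,0.55],[0,0,-40,0,0,0,0.55],[-20,0,-30,0,0,0,0.55],[0,0,0,0,0,0,0.55],[0,0,0,0,0,0,0.55]]])

```text
time: 25.65
eef_pos: [496.6, 301.8, 224.6]
ee_rot: [-3.141, -0.001, -0.128]
wrist_force: [-0.1, -0.7, -0.6]
width: 46.8
grasp_force: 0.0
```

```bash
python3 - <<'E'
from h import *
go(516.5,298.4,54.5,-7.36)
im=snapshot('wrist')[:,:,::-1]; b=snapshot('scene')[190:370,80:320,::-1]
cv2.imwrite('pics/w8.png',np.hstack([cv2.resize(im,(400,300)),cv2.resize(b,(400,300))]))
E
```

```text
t 25.65 pos [496.6 301.8 224.6] rpy [-1.7994e+02 -8.0000e-02 -7.3100e+00] w 46.8 F [-0.1 -0.7 -0.6] | turn z 0.05 shift [ 20.2   0.8 170.1]
```

View pics/w8.png

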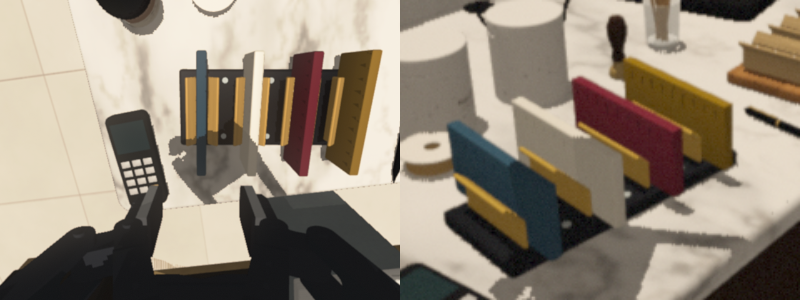

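All four bars stand in order: blue, white, red, gold. I'll do a quick front-to-back check on the pixel ends (blue rows 50–175, white 52–175, red 52–175, gold 50–174 in the left panel), then hand in.

```bash
python3 - <<'E'
from h import *
s=sense();c=cam('wrist',s);a=np.radians(-7.36);o=np.array([503.5,203.2]);R=np.array([[np.cos(a),np.sin(a)],[-np.sin(a),np.cos(a)]])
ok=True
for n,f,b in(('blue',(202,51),(201,175)),('white',(258,52),(249,175)),('red',(317,52),(302,175)),('gold',(376,51),(354,174))):
    W=R@(ray(c,np.array([f,b])*1.6,85)[:,:2].mean(0)-o);print(n,W.round(1)); ok&=abs(W[0])<14
if ok: print(close_job())
E
```

```text
blue [ 0.5 94.1]
white [ 0.1 33.4]
red [  0.1 -32.1]
gold [  1.4 -96.9]
the job is handed in; nothing more can be done
None
```

All four bars are in the display rack in reverse order (from the left: blue, white, red, gold), each measured within about 2 mm of its slot middle; the job was handed in at about 26 s of the 112 s allowed, with no verdict returned.

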